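# Load the reference tile into the analyser

## Robot

A 7-joint arm with a two-finger parallel gripper is mounted at the origin on the work surface. World frame = base frame: x ahead of the robot, y to its left, z up, the work surface at z = 0. Lengths are in m, angles in degrees, forces in N, time in s.
With the tool pointing down it reaches from about 0.375 to 0.925 m from the base axis. Payload 3.1 kg.
Tool frame: the origin (TCP) lies at the very end of the fingers, on their centre line; the grasp point (between the pads) lies 19 mm behind it; z points along the fingers, y is the line along which they close (so a half turn about z gives the same grasp; the last joint's range is limited). The gripper opens to 85 mm and grips with 20 to 120 N. Pads are 22 mm wide; open, the fingers measure 114 mm over their backs; the gripper's body (76 mm by 85 mm) begins 54 mm behind the grasp point. The pads swing forward as they close: fully open they stand 13 mm farther back than shut.
Start: joints at [-71.322, 21.939, 2.515, 91.553, -1.026, 66.532, -2.859], TCP at [0.267, 0.593, 0.231] pointing down, gripper open.
Joint ranges: [-149.38, 149.38], [-23.57, 123.04], [-84.95, 90], [0, 143.3], [-89.99, 269.99], [3.08, 112.72], [-163.45, 163.45]. Speed limits (degrees/s): [159.86, 159.86, 180, 180, 180, 180, 180].

## Interface

Orientations are given as a 3x3 rotation matrix whose columns are the frame's x, y, z axes.
In Python, from cell import ctrl, eoat, snapshot gives the robot as it stands. Calls block until the motion is done:
- ctrl.movep(position, orientation): joint-space move of the TCP to a pose.
- ctrl.move_straight(position, frame=None, velocity=0.15): straight line of the TCP; frame=None keeps the orientation; velocity is the mean speed in m/s.
- ctrl.set_joints(angles): joint-space move.
- eoat.command_gripper(opening, grip_force=None): finger opening in m; grip_force is the grip in N (None keeps the last); returns when the fingers have stopped.
- ctrl.hold(seconds).
- ctrl.solve_ik(position, orientation): joint angles nearest the present ones, or None.
- snapshot(name): name is "scene" or "side" or "wrist"; returns a dict with "pixels" (480x640x3 uint8, red, green, blue), "fovy" (degrees; the focal length in pixels is half the picture's height over the tangent of half this angle, whatever the lens; pixels are square), "cx", "cy" (the principal point, pixels), "k1" (the pictures are not rectified: a ray, as slopes to the right and down, at radius r is drawn at 1 + k1 r^2 times it, then the intrinsics apply), "view" (4x4, takes a point from world to camera coordinates); the wrist camera has in their place "mount" (4x4, takes a point from camera to tool coordinates, whose origin is the TCP and whose axes are the flange's). Camera axes: x right, y up, looking along -z (the intrinsics and any distortion apply to the point x, -y, -z); pixel columns grow to the right and rows downward; lengths in m; the calibration is good to about 2 mm. A picture is of the moment at which its call begins: read the wrist's pose just before it. There is no depth.
A pose or a line that the arm cannot do raises ctrl.PlanningError and nothing moves.
- ctrl.job_done(): hands the job in; it is judged then, once.
Readings, each from a call of its own:
- ctrl.get_t(): time.
- ctrl.get_joint_pos(): joint angles.
- ctrl.get_qvel(): joint speeds.
- ctrl.get_joint_torque(): joint torques, N m.
- ctrl.get_position(): TCP position.
- ctrl.get_orientation(): TCP orientation.
- ctrl.get_force(): force on the tool from outside, world axes, zero at the start.
- ctrl.get_torque(): the same for the moment, N m.
- ctrl.get_finger_gap(): finger opening in m.
- ctrl.get_grip_force(): force on a finger pad.
Only numpy, scipy, OpenCV 4.12 (cv2) and the standard library are available. Lean on these libraries where they do the work, as an engineer would, in place of code of your own. Each camera call takes 0.05 s, during which the arm holds its last target. There are 200 camera calls.

## Task

Slide the spatula's blade under the white ceramic tile in its drying tray, lift the tile out on the blade, set it down gently on the two-railed metal rest and lay the spatula flat back on the bench. Then take the tile off the rest by its edges with the fingers, set it down gently, flat, centred and square on the square stage inside the analyser, and press the lid down past its catch until it is fully shut. Never put the tile on the bench; do not disturb the bottle, the beaker or the cuvette box.

Things in the scene. Friction and masses are not known exactly. Their poses are not given: they have to be found in the camera images.
- tile: Flat square white ceramic tile, 66 x 66 x 6 mm, about 65 g. Origin: centre of its underside; z up, x and y along its sides. It starts face up in the tray, too close to the tray's walls for fingers.
- spatula: Spatula lying flat on the bench. Origin: underside, below the middle of the handle; +x along the tool to the blade tip, z up. Black handle: bar 16 mm wide (y), 24 mm high, x = -60 to 52 mm, its underside level with the blade's. Steel shoulder 22 mm wide, 12 mm high, up to x = 62 mm, where the blade begins. About 120 g, balanced near x = 20 mm.
- blade (a point): Point on the upper face of the spatula's blade, at the spatula's x = 97 mm: a well carried tile has its centre here. The flat steel blade is 30 mm wide, 2.5 mm thick, from the spatula's x = 62 to 135 mm. Axes as the spatula's.
- channel (a point): Middle of the channel for the blade under the tile, at the height of the tile's underside, 13 mm above the bench. Two ribs along x (|y| = 20 to 25 mm, x = -33 to 33 mm) carry the tile; between them the channel is 40 mm wide and 10 mm deep. Axes as the tray's.
- tray: Fixed low dark grey plastic drying tray, open at the front (its -x side); the spatula goes in along +x. Origin: centre of its underside, at bench level. Base plate 78 x 94 mm (x, y), 3 mm thick. Side walls |y| = 38 to 47 mm, 22 mm high. At the rear two stops at x = 35 to 39 mm, |y| = 24 to 36 mm, 22 mm high; the blade passes between them.
- rest: Fixed dark steel rest: base 70 x 70 mm, 3 mm thick, and two upright rails along x (x = -30 to 30, |y| = 20 to 25 mm), tops 35 mm above the bench, which carry the tile. The channel between them, 40 mm wide and 32 mm deep, open at both ends, lets the blade sink and draw out along x. Origin: centre of its underside; -x faces roughly to the robot.
- analyser: Fixed analyser, beige with a blue foot, 284 x 176 mm (x, y), 106 mm high. Origin: at bench level straight below the stage. Its top has an open compartment, x = -80 to 80, y = -75 to 75 mm, black floor 70 mm and rim 105 mm above the bench. Console with display on its +x side, lid hinged on its -y side.
- stage (a point): Centre of the top of the stage: a square bare steel block 50 x 50 mm, 10 mm high, in the middle of the compartment, its top 80 mm above the bench, sides along the analyser's x and y. Axes as the analyser's.
- lid (a joint): Flat black lid's hinge, rad: 0 fully shut, 1.6 to 1.8 standing open at the start (limit 1.9). Lid 168 mm along the hinge, 184 mm to its free edge, 6 mm thick. Stiff: it stays where left and takes 1 to 3 N at the free edge to swing. At about 0.08 rad a tooth meets a sprung catch: a firm press of 6 to 9 N near the free edge snaps it past; it then stays shut.
- lid_hinge (a point): On the lid's hinge axis, mid-length, 106 mm above the bench; the axis runs along the analyser's x. This point turns with the lid: its y axis points from the hinge to the free edge (analyser's +y when shut, up when open), its z out of the outer face (up when shut, analyser's -y when open); the outer face lies at z = 6 mm.
- lid_press (a point): Point on the lid's outer face to press on: middle of its width, 160 mm from the hinge, 24 mm from the free edge. Axes as the lid_hinge point's.
- bottle: Amber bottle, 56 mm across, 120 mm tall, a bystander: leave alone. Origin: centre of its underside.
- beaker: Small glass beaker, 60 mm across, 75 mm tall, a bystander: leave alone. Origin: centre of its underside.
- cuvettes: White box of cuvettes, 70 x 100 mm, 47 mm high, a bystander: leave alone. Origin: centre of its underside.
Mind the look-alikes: they are no part of the job. Of the things that look like the spatula, the largest one is meant.

How it is judged (in metres and radians):
On the way, in this order (a step that is already met when the one before it is completed fails the run):
1. the tile is lifted out of the tray, at least 15 mm above where it lay, on the spatula and untouched by the fingers (height (world z) of tile above 0.028 m and contact force between tile and spatula above 0.1 N and contact force between tile and the fingers below 0.05 N and contact force between tile and tray below 0.05 N), for 0.2 s.
2. the tile lies flat on both rails of the rest, its centre within 20 mm of the rest's, with the spatula and the fingers off it (horizontal distance between tile and rest below 0.02 m and z of tile in the frame of rest between 0.032 and 0.038 m and angle between tile's own z axis and vertical below 0.05 rad and contact force between tile and spatula below 0.05 N and contact force between tile and the fingers below 0.05 N), for 0.2 s.
3. the tile lies flat on the analyser's stage, centred within 8 mm and square within 0.2 rad, with the fingers off it (horizontal distance between tile and stage below 0.008 m and z of tile in the frame of stage between -0.003 and 0.003 m and (angle between the x axis of tile and the x axis of analyser, either way round below 0.2 rad or angle between the x axis of tile and the y axis of analyser, either way round below 0.2 rad) and contact force between tile and the fingers below 0.05 N), for 0.2 s.
At the end, for the whole second after the job is handed in: The tile lies at rest flat on the analyser's stage, its centre within 8 mm of the stage's centre and its sides within 0.2 rad of the stage's, its underside within 3 mm of the stage's top; the lid is fully shut (under 0.02 rad); the spatula lies flat and still on the bench (horizontal distance between tile and stage below 0.008 m and z of tile in the frame of stage between -0.003 and 0.003 m and (angle between the x axis of tile and the x axis of analyser, either way round below 0.2 rad or angle between the x axis of tile and the y axis of analyser, either way round below 0.2 rad) and angle between tile's own z axis and vertical below 0.05 rad and linear speed of each of tile, spatula below 0.02 m/s and value of joint lid below 0.02 rad and height (world z) of spatula below 0.004 m and angle between spatula's own z axis and vertical below 0.1 rad); the robot touches nothing.
It fails at once if the tile is put or dropped on the bench (its underside below 8 mm) (height (world z) of tile below 0.008 m).
It fails at once if the tile is let fall onto the stage or the rest (free of fingers and spatula and faster than 0.55 m/s: a drop of over about 15 mm) ((horizontal distance between tile and stage below 0.05 m or horizontal distance between tile and rest below 0.05 m) and contact force between tile and the fingers below 0.01 N and contact force between tile and spatula below 0.01 N and linear speed of tile above 0.55 m/s).
It fails at once if the amber bottle is moved more than 20 mm or tipped (distance of bottle from where it was at the start of the episode above 0.02 m or angle between bottle's own z axis and vertical above 0.3 rad).
It fails at once if the glass beaker is moved more than 20 mm or tipped (distance of beaker from where it was at the start of the episode above 0.02 m or angle between beaker's own z axis and vertical above 0.3 rad).
It fails at once if the white cuvette box is moved more than 20 mm or tipped (distance of cuvettes from where it was at the start of the episode above 0.02 m or angle between cuvettes's own z axis and vertical above 0.3 rad).
It also fails if it takes over 72 s, if anything falls off the work surface, if the arm or the gripper's body presses on something with over 40 N, if the wrist force passes 120 N, or if a joint passes its speed limit or range.

## Working session

There is one attempt and no reset: what is moved stays moved. The work goes in short steps, each a Python script; the robot and the scene stay as the last script left them, time stands still between calls to the robot, and variables do not carry over. Pictures are saved under pics/ and viewed, at most 10 in all, crops included, and the job is handed in when it is done.

```bash
ls; mkdir -p pics; python3 - <<'E'
from cell import ctrl,eoat,snapshot
import cv2,numpy as np
for n in("scene","side","wrist"):
    s=snapshot(n); cv2.imwrite(f"pics/{n}0.png",s["pixels"][:,:,::-1])
    print(n,{k:(np.round(v,4).tolist() if hasattr(v,'shape') else v) for k,v in s.items() if k!="pixels"})
    np.save(f"{n}0.npy",s,allow_pickle=True)
print(ctrl.get_position(),ctrl.get_orientation(),ctrl.get_t())
E
```

```text
pics
scene {'fovy': 42.219392173517576, 'cx': 322.9792009034211, 'cy': 241.79346552285728, 'k1': 0.00477292103916456, 'view': [[-0.7952, 0.6061, -0.02, 0.3903], [-0.4258, -0.5345, 0.7301, 0.1731], [0.4317, 0.589, 0.6831, -1.7786], [0.0, 0.0, 0.0, 1.0]]}
side {'fovy': 50.980453940030415, 'cx': 320.2402202618098, 'cy': 237.53556830307693, 'k1': 0.027134618396464246, 'view': [[0.9133, -0.4069, 0.0198, -0.452], [0.2376, 0.5715, 0.7855, -0.2119], [-0.3309, -0.7126, 0.6186, -0.8692], [0.0, 0.0, 0.0, 1.0]]}
wrist {'fovy': 60.99708432052085, 'cx': 329.06961416674994, 'cy': 246.07510515811407, 'k1': -0.05278171783997702, 'mount': [[0.0012, 0.9546, 0.298, 0.0765], [1.0, -0.0013, 0.0004, 0.0001], [0.0008, 0.298, -0.9546, -0.1432], [0.0, 0.0, 0.0, 1.0]]}
[0.26700722 0.59184727 0.23021327] [[-9.11565264e-01  4.11154759e-01 -7.31202702e-04]
 [ 4.11155396e-01  9.11563357e-01 -1.86703789e-03]
 [-1.01103922e-04 -2.00256482e-03 -9.99997990e-01]] 0.15
```

View pics/scene0.png

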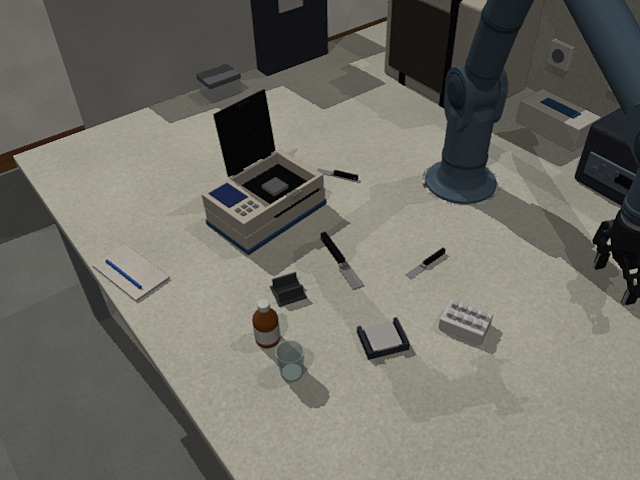

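View pics/side0.png

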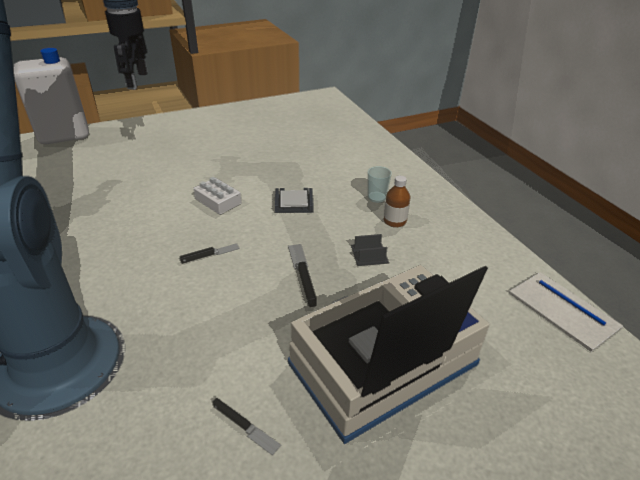

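The scene shows the largest spatula at (322,235)–(360,287), the tile and tray at (384,335), the rest at (289,290) and the stage at (275,186). In the side view the spatula runs (308,303)–(295,247), with the tile at (294,198), the rest at (370,250) and the stage at about (368,342).

```bash
cat > h.py <<'E'
import numpy as np,cv2
def cam(s,Tool=None):
    f=240/np.tan(np.radians(s["fovy"]/2))
    if "view" in s: M=np.linalg.inv(np.array(s["view"]))
    else: M=Tool@np.array(s["mount"])
    return f,s["cx"],s["cy"],s["k1"],M
def ray(c,uv):
    f,cx,cy,k,M=c
    d=np.array([(uv[0]-cx)/f,(uv[1]-cy)/f]); p=d.copy()
    for _ in range(20): p=d/(1+k*(p@p))
    v=M[:3,:3]@np.array([p[0],-p[1],-1]); return M[:3,3],v
def onz(c,uv,z):
    o,v=ray(c,uv); return o+v*(z-o[2])/v[2]
def tri(cs,uvs):
    A=np.zeros((3,3));b=np.zeros(3)
    for c,u in zip(cs,uvs):
        o,v=ray(c,u); v=v/np.linalg.norm(v);P=np.eye(3)-np.outer(v,v);A+=P;b+=P@o
    return np.linalg.solve(A,b)
def proj(c,p):
    f,cx,cy,k,M=c
    q=np.linalg.inv(M)@np.append(p,1); x=np.array([q[0],-q[1]])/-q[2]
    x=x*(1+k*(x@x)); return np.array([cx,cy])+f*x
def tool(ctrl):
    T=np.eye(4);T[:3,3]=ctrl.get_position();T[:3,:3]=ctrl.get_orientation();return T
E
python3 - <<'E'
from h import *
L=lambda n:cam(np.load(n+"0.npy",allow_pickle=True).item())
a,b=L("scene"),L("side")
P={"tile":((384,335),(294,199)),"sp_end":((323,235),(312,303)),"sp_tip":((360,285),(295,247)),"rest":((289,292),(370,252)),"stage":((275,185),(368,342)),"bottle":((265,345),(398,224)),"beaker":((291,377),(378,196)),"cuv":((466,322),(217,196))
,"lidA":((219,105),(0,0)),"lidtop1":((268,92),(486,268)),"anacornerFar":((323,178),(0,0)),
"s2a":((447,250),(181,261)),"s2b":((408,275),(239,246)),"s3a":((358,178),(213,400)),"s3b":((320,171),(278,450))}
for k,(u,v) in P.items(): print(k,tri([a,b],[u,v]).round(3),onz(a,u,0.01).round(3),onz(b,v,.01).round(3))
E
```

```text
tile [0.549 0.291 0.015] [0.542 0.289 0.01 ] [0.554 0.295 0.01 ]
sp_end [ 0.452 -0.053  0.011] [ 0.45  -0.054  0.01 ] [ 0.453 -0.053  0.01 ]
sp_tip [0.487 0.133 0.001] [0.488 0.141 0.01 ] [0.487 0.118 0.01 ]
rest [0.633 0.048 0.003] [0.633 0.055 0.01 ] [0.631 0.039 0.01 ]
stage [ 0.475 -0.23   0.079] [ 0.429 -0.306  0.01 ] [ 0.508 -0.181  0.01 ]
bottle [ 0.757  0.132 -0.013] [0.763 0.15  0.01 ] [0.741 0.105 0.01 ]
beaker [ 0.764  0.244 -0.002] [0.767 0.252 0.01 ] [0.756 0.227 0.01 ]
cuv [0.379 0.376 0.014] [0.374 0.375 0.01 ] [0.381 0.38  0.01 ]
lidA [ 0.351 -0.287  0.475] [ 0.331 -0.787  0.01 ] [-0.169  2.571  0.01 ]
lidtop1 [ 0.478 -0.334  0.324] [ 0.155 -0.754  0.01 ] [ 0.833 -0.102  0.01 ]
anacornerFar [0.3   0.032 0.41 ] [ 0.303 -0.247  0.01 ] [-0.169  2.571  0.01 ]
s2a [0.243 0.18  0.004] [0.24  0.185 0.01 ] [0.248 0.167 0.01 ]
s2b [0.374 0.182 0.002] [0.376 0.188 0.01 ] [0.374 0.169 0.01 ]
s3a [ 0.224 -0.186  0.008] [ 0.224 -0.184  0.01 ] [ 0.224 -0.188  0.01 ]
s3b [ 0.286 -0.296 -0.003] [ 0.289 -0.279  0.01 ] [ 0.29  -0.307  0.01 ]
```

```bash
python3 - <<'E'
from cell import ctrl,eoat,snapshot
from h import *
R=np.diag([-1.,1,-1])
for i,p in enumerate([(0.50,0.27,0.22),(0.56,0.10,0.25),(0.46,-0.10,0.33)]):
    ctrl.movep(np.array(p),R); ctrl.hold(0.15)
    T=tool(ctrl); s=snapshot("wrist"); s["T"]=T; np.save(f"w{i}.npy",s,allow_pickle=True)
    cv2.imwrite(f"pics/w{i}.png",s["pixels"][:,:,::-1]); print(T[:3,3],ctrl.get_t())
print(R-T[:3,:3])
E
```

```text
[0.49928785 0.27180609 0.21997714] 1.825
[0.55906358 0.10333874 0.24936839] 2.7833
[ 0.46057383 -0.09773141  0.32911974] 3.925
[[-1.05270971e-05  4.28257754e-03  1.64730480e-03]
 [ 4.28185133e-03  9.26579056e-06  4.44122146e-04]
 [-1.64919152e-03  4.37063956e-04 -1.45542985e-06]]
```

View pics/w0.png

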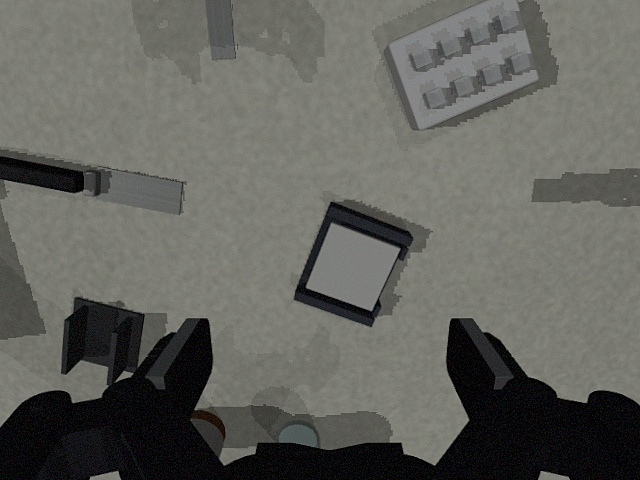

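View pics/w1.png

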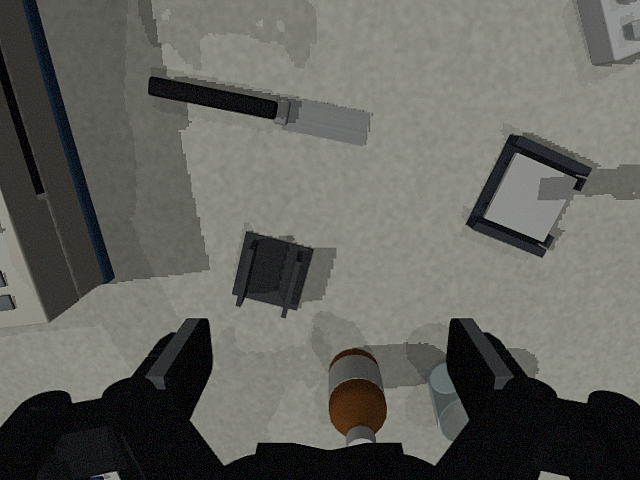

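View pics/w2.png

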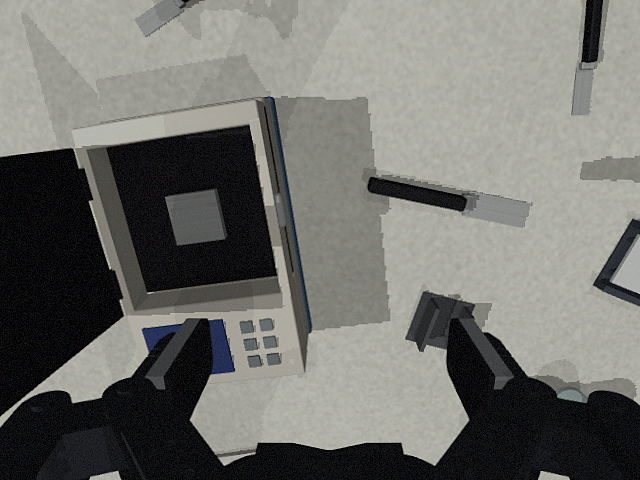

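Wrist pictures: w0 shows the tile at (354,267) with the tray open to the left. w1 shows the spatula from (150,87) to (367,129) and the rest at (273,270). w2 shows the stage at (196,216) and the lid hinge along (90,150)–(125,310). I'll refine the corners and check them in a montage.

```bash
cat > m.py <<'E'
from h import *
S=[np.load(f"w{i}.npy",allow_pickle=True).item() for i in range(3)]
C=[cam(s,s["T"]) for s in S]; G=[cv2.GaussianBlur(cv2.cvtColor(s["pixels"],cv2.COLOR_RGB2GRAY),(3,3),0) for s in S]
def sub(i,pts,w=4): return cv2.cornerSubPix(G[i],np.float32(pts).reshape(-1,1,2),(w,w),(-1,-1),(3,50,.01)).reshape(-1,2)
Q={"tile0":(0,[(333,222),(401,248),(378,313),(306,290)]),"tile1":(1,[(516,152),(577,180),(545,244),(484,217)]),
"wall0":(0,[(333,203),(411,236),(373,325),(296,298)]),"wall1":(1,[(516,136),(591,172),(544,255),(470,226)]),
"tip0":(0,[(184,181),(180,214)]),"tip1":(1,[(370,113),(363,145)]),"tip2":(2,[(531,203),(525,227)]),
"sh1":(1,[(291,98),(286,125)]),
"rest1":(1,[(247,232),(313,248),(298,310),(234,297)]),
"stage2":(2,[(165,196),(217,188),(227,241),(176,246)]),
"comp2":(2,[(72,130),(256,99),(304,372),(128,316)])}
E
cat > run1.py <<'E'
from m import *
D={k:(i,sub(i,p)) for k,(i,p) in Q.items()}
def crop(i,x,y,w,h,s):
    im=cv2.resize(S[i]["pixels"][y:y+h,x:x+w,::-1],None,fx=s,fy=s,interpolation=2)
    im=cv2.convertScaleAbs(im,alpha=1.5,beta=10)
    for k,(j,p) in D.items():
        if j==i:
            for q in p: cv2.circle(im,tuple(int(v) for v in ((q-[x,y]+.5)*s)),2,(0,0,255),-1)
    return im
W=np.zeros((600,800,3),np.uint8)
def put(im,x,y): 
    h,w=min(im.shape[0],600-y),min(im.shape[1],800-x); W[y:y+h,x:x+w]=im[:h,:w]
put(crop(0,285,195,135,140,2),0,0);put(crop(1,460,125,140,140,2),270,0);put(crop(1,225,222,100,105,2.5),550,0)
put(crop(2,60,90,260,300,1.1),0,282);put(crop(1,140,65,240,90,2),300,282);put(crop(2,355,165,190,75,1.8),300,465);put(crop(2,160,180,70,70,2),660,462)
cv2.imwrite("pics/mont.png",W)
for k,(i,p) in D.items(): print(k,p.round(1).tolist())
z={"tile":.019,"wall":.022,"tip":.0025,"sh":.012,"rest":.003,"stage":.08,"comp":.105}
for k,(i,p) in D.items():
    X=np.array([onz(C[i],q,z[k[:-1]])[:2] for q in p]); c=X.mean(0)
    e=np.linalg.norm(np.roll(X,-1,0)-X,axis=1)
    a=[np.degrees(np.arctan2(*(X[(j+1)%len(X)]-X[j])[::-1])) for j in range(len(X))]
    print(k,c.round(4),"edges",e.round(4),"ang",np.round(a,1))
for n,a,b in (("tile",0,1),("wall",0,1)): print(n,[tri([C[0],C[1]],[D[n+"0"][1][j],D[n+"1"][1][j]]).round(4).tolist() for j in range(4)])
print("tip",[tri(C,[D[f"tip{i}"][1][j] for i in range(3)]).round(4).tolist() for j in range(2)])
for i,(x,y,w,h) in ((1,(140,68,145,60)),(2,(362,170,105,50))):
    m=(S[i]["pixels"][y:y+h,x:x+w].max(2)<45).astype(np.uint8)
    cs=max(cv2.findContours(m,0,1)[0],key=cv2.contourArea); r=cv2.minAreaRect(cs); b=cv2.boxPoints(r)+[x,y]
    X=np.array([onz(C[i],q,.018)[:2] for q in b]); print("handle",i,X.mean(0).round(4),np.linalg.norm(np.roll(X,-1,0)-X,axis=1).round(4),[np.degrees(np.arctan2(*(X[j+1]-X[j])[::-1])).round(1) for j in (0,1)])
E
python3 run1.py
```

```text
tile0 [[330.8999938964844, 222.0], [400.29998779296875, 248.1999969482422], [378.0, 313.0], [305.3999938964844, 287.3999938964844]]
tile1 [[516.2000122070312, 151.8000030517578], [576.0, 177.0], [541.7000122070312, 242.1999969482422], [483.29998779296875, 217.3000030517578]]
wall0 [[330.6000061035156, 201.0], [413.1000061035156, 238.3000030517578], [370.79998779296875, 326.8999938964844], [293.20001220703125, 299.20001220703125]]
wall1 [[519.2999877929688, 135.1999969482422], [592.0, 168.10000610351562], [541.7000122070312, 257.3999938964844], [470.0, 226.0]]
tip0 [[185.8000030517578, 181.60000610351562], [179.60000610351562, 214.39999389648438]]
tip1 [[372.79998779296875, 113.5], [365.70001220703125, 144.1999969482422]]
tip2 [[532.7999877929688, 202.5], [524.4000244140625, 226.39999389648438]]
sh1 [[291.0, 98.0], [282.29998779296875, 127.9000015258789]]
rest1 [[245.6999969482422, 230.6999969482422], [313.1000061035156, 248.0], [295.6000061035156, 310.1000061035156], [237.1999969482422, 295.5]]
stage2 [[164.39999389648438, 196.6999969482422], [215.5, 188.5], [224.5, 238.6999969482422
[... 812 characters left out ...]
713 0.0629 0.0712] ang [  75.3  -15.3 -105.   169.7]
stage2 [ 0.4773 -0.2308] edges [0.0519 0.051  0.0502 0.05  ] ang [  99.     6.   -82.1 -172.1]
comp2 [ 0.4923 -0.2283] edges [0.1673 0.2739 0.1896 0.1845] ang [  98.4    8.3 -109.7 -171.7]
tile [[0.5083, 0.2736, 0.0183], [0.5312, 0.335, 0.0176], [0.5994, 0.3187, 0.0066], [0.57, 0.2504, 0.0177]]
wall [[0.4917, 0.2738, 0.0179], [0.5213, 0.3452, 0.0228], [0.6084, 0.3115, 0.0218], [0.5795, 0.2386, 0.0196]]
tip [[0.4758, 0.1437, 0.001], [0.5042, 0.1367, 0.0047]]
handle 1 [0.4636 0.0009] [0.0161 0.1138 0.0161 0.1151] [np.float64(162.3), np.float64(79.1)]
handle 2 [0.4629 0.0015] [0.017  0.1133 0.0173 0.1145] [np.float64(170.2), np.float64(79.1)]
```

View pics/mont.png

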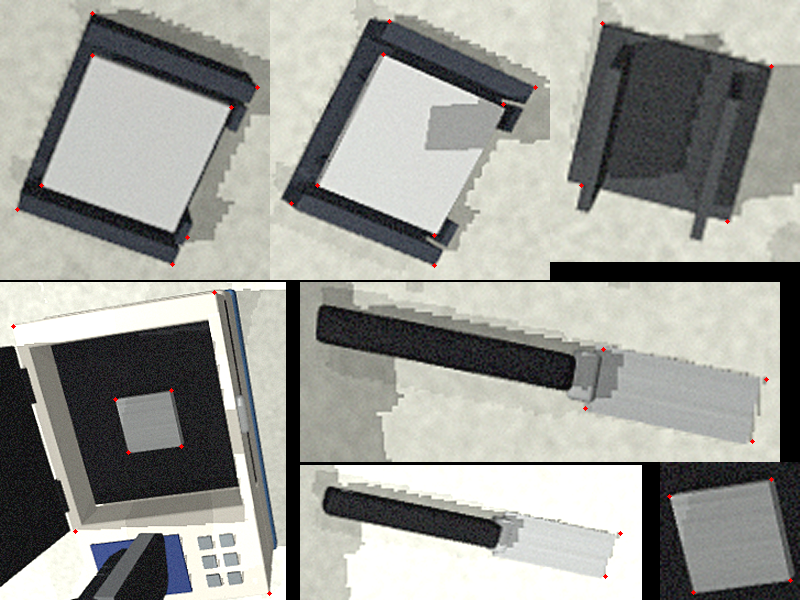

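```bash
cat >> h.py <<'E'
def Rz(deg):
    c,s=np.cos(np.radians(deg)),np.sin(np.radians(deg)); return np.array([[c,s,0],[s,-c,0],[0,0,-1.]])
def u(deg): return np.array([np.cos(np.radians(deg)),np.sin(np.radians(deg)),0])
TR=np.array([.550,.292,0]);TY=68.4; RY=-15.
E
python3 - <<'E'
from cell import ctrl
from m import *
c0,c1=sub(0,[(401,248),(306,290)]);print("tile0diag",(onz(C[0],c0,.019)+onz(C[0],c1,.019))/2)
c0,c1=sub(1,[(516,152),(545,244)]);print("tile1diag",(onz(C[1],c0,.019)+onz(C[1],c1,.019))/2)
c0,c1=sub(1,[(247,232),(298,310)]);rc=(onz(C[1],c0,.003)+onz(C[1],c1,.003))/2;print("rest",rc)
cc=[onz(C[2],q,.105) for q in sub(2,[(72,130),(256,99)])];print("rimcorners",cc)
st=np.array([.4773,-.2308,0]);M=np.stack([u(8.3),u(98.3)]);print("ana frame",[(M@(c-st)).round(4) for c in cc])
print(ctrl.get_joint_pos().round(1))
for n,p,y in (("pick",(.470,.037,.004),79),("tray",TR-.067*u(TY)+[0,0,.01],TY),("rest",rc-.067*u(RY)+[0,0,.04],RY),("ret",rc-.155*u(RY),RY),
  ("tile",rc+[0,0,.02],RY),("stage",st+[0,0,.07],8.3),("stagehi",st+[0,0,.16],8.3),("lid",st-.14*u(98.3)+[0,0,.26],98.3)):
    for f in (0,180):
        q=ctrl.solve_ik(np.array(p),Rz(y+f)); print(n,f,None if q is None else np.round(q,0))
E
```

```text
tile0diag [0.55085521 0.29292631 0.019     ]
tile1diag [0.5508414  0.29176974 0.019     ]
rest [0.63154746 0.04500721 0.003     ]
rimcorners [array([ 0.39112341, -0.32757344,  0.105     ]), array([ 0.36668014, -0.16207085,  0.105     ])]
ana frame [array([-0.0992, -0.0833]), array([-0.0995,  0.084 ])]
[-19.   -3.6  25.1 109.    1.6  74.3  95.8]
pick 0 [-25.  24.  18. 125. -13.  33.  -9.]
pick 180 [ 11.  25. -22. 123.  16.  35. 146.]
tray 0 [-38.  31.  13. 110. -10.  40. -41.]
tray 180 [-36.  31.  10. 110.  -8.  40. 137.]
rest 0 [-64.  63.  78. 112. -68.  70. -64.]
rest 180 [-24.  28.  16. 111. -11.  43.  74.]
ret 0 [-73.  65.  78. 124. -75.  67. -60.]
ret 180 [-27.  25.  14. 122. -11.  34.  70.]
tile 0 [-57.  70.  78. 103. -73.  74. -63.]
tile 180 [-22.  35.  18. 102. -15.  45.  78.]
stage 0 [ -9.  25.  36. 116. -21.  45. -43.]
stage 180 [ -7.  24.  33. 116. -18.  45. 136.]
stagehi 0 [-11.  16.  37. 113. -11.  55. -50.]
stagehi 180 [-10.  15.  35. 113. -11.  55. 129.]
lid 0 [  1.  21.  41.  96. -14.  69.  53.]
lid 180 [ -20.   40.   79.   96.  -40.   78. -106.]
```

```bash
python3 - <<'E'
from cell import ctrl,eoat,snapshot
from h import *
p=np.array([.4693,.0355,.0]); 
ctrl.movep(p+[0,0,.09],Rz(79.)); eoat.command_gripper(.045,100)
ctrl.move_straight(p+[0,0,.0045],velocity=.12)
print(ctrl.get_position(),ctrl.get_force())
eoat.command_gripper(0.0,100); print(ctrl.get_finger_gap(),ctrl.get_grip_force(),ctrl.get_force())
ctrl.move_straight(p+[0,0,.06],velocity=.12); ctrl.hold(.2)
T=tool(ctrl); s=snapshot("wrist"); s["T"]=T; np.save("w3.npy",s,allow_pickle=True); cv2.imwrite("pics/w3.png",s["pixels"][:,:,::-1])
print(T.round(4),ctrl.get_t(),ctrl.get_joint_pos().round(0),ctrl.get_force(),ctrl.get_torque())
E
```

```text
[0.46992125 0.03552458 0.00491516] [-0.0175698   0.93352279  0.10934043]
0.014015267331154624 98.29052567481995 [-0.51555935 -0.59475479  5.03299724]
[[ 1.908e-01  9.816e-01 -2.100e-03  4.683e-01]
 [ 9.816e-01 -1.908e-01 -6.000e-04  3.530e-02]
 [-9.000e-04 -2.000e-03 -1.000e+00  5.910e-02]
 [ 0.000e+00  0.000e+00  0.000e+00  1.000e+00]] 8.2 [-25.  17.  17. 124.  -8.  40. -13.] [-0.25409992 -0.35452981 -1.23746558] [0.0147151  0.02206744 0.04347034]
```

View pics/w3.png

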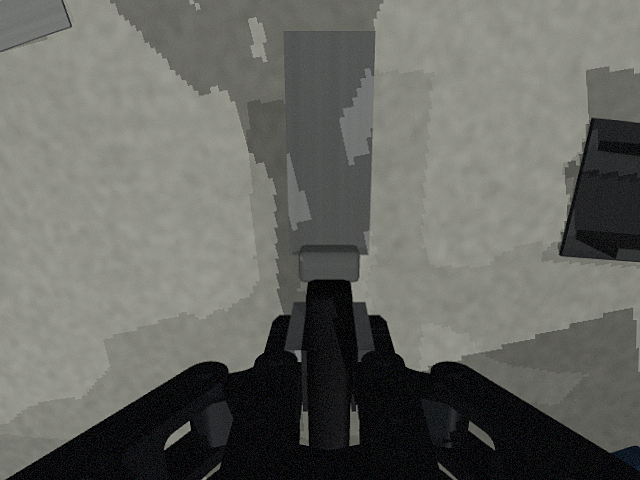

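The blade lies straight ahead of the fingers, with its tip edge at (284..375,31) and its base at about (330,254). The TCP is therefore at the spatula's x ≈ 31.5 mm.

```bash
python3 - <<'E'
from cell import ctrl,eoat,snapshot
from h import *
a=u(TY); R=Rz(TY); P=lambda d,z: TR-d*a+[0,0,z]
ctrl.move_straight(P(.165,.05),R,velocity=.15)
ctrl.move_straight(P(.165,.0112),velocity=.1)
ctrl.hold(.2); f0=ctrl.get_force(); e=ctrl.get_position()-P(.165,.0112); print("err",e.round(4),"f0",f0.round(2))
for d in (.13,.11,.09,.0675):
    ctrl.move_straight(P(d,.0112),velocity=.08); f=ctrl.get_force()-f0; print(d,f.round(2),(ctrl.get_position()-P(d,.0112)).round(4))
    if np.linalg.norm(f)>5: break
s=snapshot("wrist"); s["T"]=tool(ctrl); np.save("w4.npy",s,allow_pickle=True); cv2.imwrite("pics/w4.png",s["pixels"][:,:,::-1])
print(ctrl.get_t())
E
```

```text
err [0.0007 0.0002 0.0007] f0 [-0.69  0.85 -0.35]
0.13 [ 0.37 -1.76 -0.39] [-0.0001  0.0004 -0.0001]
0.11 [-0.06 -0.11 -1.49] [0.0002 0.001  0.0001]
0.09 [ 0.85 -1.72 -0.61] [0.0002 0.0011 0.0001]
0.0675 [-0.66 -1.07 -0.92] [0.0001 0.001  0.    ]
11.6583
```

View pics/w4.png

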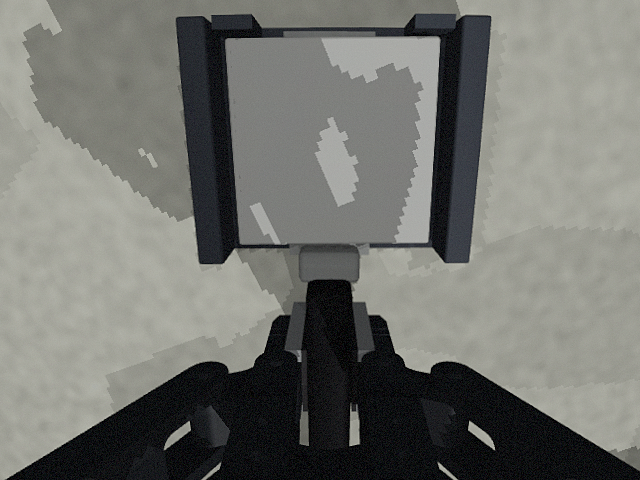

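Blade is centred under the tile, with its tip showing behind it at (284–375,33). Lifting.

```bash
python3 - <<'E'
from cell import ctrl,eoat,snapshot
from h import *
p=ctrl.get_position()
ctrl.move_straight(np.append(p[:2],.020),velocity=.03)
ctrl.move_straight(np.append(p[:2],.075),velocity=.06); ctrl.hold(.3)
T=tool(ctrl); s=snapshot("wrist"); s["T"]=T; np.save("w5.npy",s,allow_pickle=True); cv2.imwrite("pics/w5.png",s["pixels"][:,:,::-1])
print(ctrl.get_t(),T[:3,3],ctrl.get_force(),ctrl.get_torque(),ctrl.get_joint_pos().round(0))
# tile corners in tool frame, on plane of tile top
g=cv2.cvtColor(s["pixels"],cv2.COLOR_RGB2GRAY)
q=cv2.cornerSubPix(g,np.float32([(226,38),(440,38),(429,244),(239,246)]).reshape(-1,1,2),(5,5),(-1,-1),(3,50,.01)).reshape(-1,2)
c=cam(s,np.eye(4)); X=np.array([onz(c,k,-.004) for k in q]); print(q.tolist(),X.round(4).tolist(),X.mean(0).round(4))
E
```

```text
13.5167 [0.52485071 0.22925701 0.07465502] [-0.01681924 -0.58247192 -1.99081073] [-0.01873028 -0.01165969 -0.0002336 ] [-41.  25.  16. 110.  -9.  46. -42.]
[[228.7698974609375, 34.64699935913086], [440.0, 38.0], [429.4073181152344, 244.04135131835938], [239.0, 246.0]] [[0.1019, -0.0318, -0.004], [0.101, 0.0344, -0.004], [0.0334, 0.0356, -0.004], [0.0326, -0.0327, -0.004]] [ 0.0672  0.0014 -0.004 ]
```

View pics/w5.png

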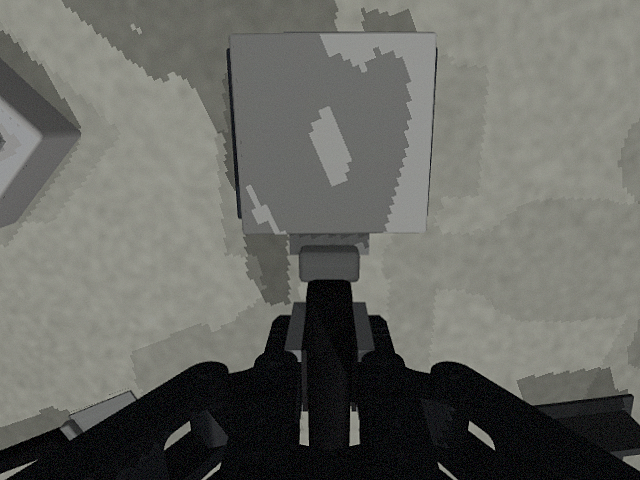

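The tile sits level on the blade, corners (231,34), (437,34), (428,233), (244,233). Now to the rest.

```bash
python3 - <<'E'
from cell import ctrl,eoat,snapshot
from h import *
RC=np.array([.6315,.045,0]); R=Rz(RY); off=-.001*R[:,1]
P=lambda d,z: RC-d*u(RY)+off+[0,0,z]
ctrl.move_straight(P(.069,.078),R,velocity=.075); ctrl.hold(.2)
f0=ctrl.get_force(); print(ctrl.get_t(),(ctrl.get_position()-P(.069,.078)).round(4),f0.round(2),ctrl.get_joint_pos().round(0))
for z in (.045,.038,.034,.030,.025):
    ctrl.move_straight(P(.069,z),velocity=.06 if z>.04 else .03); f=ctrl.get_force()-f0; print(z,f.round(2))
    if np.linalg.norm(f[:2])>6 or f[2]>8: print("stop");raise SystemExit
ctrl.hold(.15);f0=ctrl.get_force()
for d in (.09,.12,.152):
    ctrl.move_straight(P(d,.025),velocity=.09); print(d,(ctrl.get_force()-f0).round(2))
s=snapshot("wrist"); s["T"]=tool(ctrl); np.save("w6.npy",s,allow_pickle=True); cv2.imwrite("pics/w6.png",s["pixels"][:,:,::-1])
print(ctrl.get_t())
E
```

```text
16.1417 [-0.      0.0002  0.    ] [-0.02  1.53 -1.91] [-41.  28.  37. 111. -22.  48. -97.]
0.045 [ 0.37 -2.    1.44]
0.038 [-0.71 -1.99  1.72]
0.034 [-0.86 -1.47  1.46]
0.03 [ 0.3  -2.36  1.66]
0.025 [-0.09 -0.9   0.79]
0.09 [ 0.39 -0.89 -0.34]
0.12 [ 0.95 -0.43  0.07]
0.152 [ 0.44 -1.16 -1.09]
19.6833
```

View pics/w6.png

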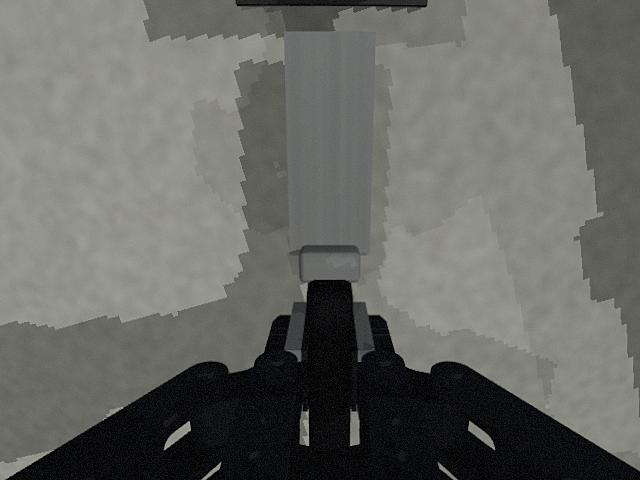

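Blade is clear of the rest, whose front edge shows at row 5 (236–428), square to the tool. Laying the spatula down, then measuring the tile numerically.

```bash
python3 - <<'E'
from cell import ctrl,eoat,snapshot
from h import *
RC=np.array([.6315,.045,0]); R=Rz(RY)
P=lambda d,z: RC-d*u(RY)+[0,0,z]
ctrl.move_straight(P(.168,.015),velocity=.1); f0=ctrl.get_force()
for z in (.007,.0052,.0045):
    ctrl.move_straight(P(.168,z),velocity=.03); print(z,(ctrl.get_force()-f0).round(2),ctrl.get_position()[2].round(4))
eoat.command_gripper(.05); ctrl.move_straight(P(.168,.10),velocity=.15)
eoat.command_gripper(.085)
for i,(d,z) in enumerate(((.05,.15),(.0,.17))):
    ctrl.movep(P(d,z),R); ctrl.hold(.2)
    T=tool(ctrl); s=snapshot("wrist"); s["T"]=T; np.save(f"w{7+i}.npy",s,allow_pickle=True)
    im=s["pixels"]; m=((im.min(2)>150)&(im.max(2).astype(int)-im.min(2)<14)).astype(np.uint8)
    for ct in sorted(cv2.findContours(m,0,1)[0],key=cv2.contourArea)[-3:]:
        print(i,cv2.contourArea(ct),cv2.minAreaRect(ct))
    c=cam(s,T); print("expect px",proj(c,RC+[0,0,.041]).round(0),"val",im[tuple(proj(c,RC+[0,0,.041]).astype(int)[::-1])])
print(ctrl.get_t(),ctrl.get_joint_pos().round(0))
E
```

```text
0.007 [0.53 1.88 0.98] 0.0068
0.0052 [-0.6   1.23  5.33] 0.0057
0.0045 [-3.33  1.01 12.51] 0.0057
0 0.0 ((8.0, 417.0), (0.0, 0.0), 0.0)
0 0.0 ((192.0, 317.0), (0.0, 0.0), 0.0)
expect px [329. 160.] val [135 136 132]
1 0.0 ((99.0, 107.0), (0.0, 0.0), 0.0)
1 0.0 ((100.0, 104.0), (0.0, 0.0), 0.0)
1 0.0 ((103.0, 98.0), (0.0, 0.0), 0.0)
expect px [329. 231.] val [138 135 137]
24.0167 [-40.  28.  41.  99. -21.  61. -96.]
```

```bash
cat > tl.py <<'E'
from h import *
for i in (7,8):
    s=np.load(f"w{i}.npy",allow_pickle=True).item(); c=cam(s,s["T"]); 
    im=cv2.medianBlur(s["pixels"],5).astype(int)
    pc=proj(c,[.6315,.045,.041]).astype(int)
    rb=im[...,0]-im[...,2]; row=im[pc[1],pc[0]-130:pc[0]+131:10]; print(i,pc,row.tolist())
    m=((abs(rb)<5)&(im.max(2)>105)).astype(np.uint8); m=cv2.morphologyEx(cv2.morphologyEx(m,cv2.MORPH_OPEN,np.ones((5,5))),cv2.MORPH_CLOSE,np.ones((9,9)))
    n,l,st,ce=cv2.connectedComponentsWithStats(m); k=l[pc[1],pc[0]]
    ct=max(cv2.findContours((l==k).astype(np.uint8),0,1)[0],key=cv2.contourArea); X=np.float32([onz(c,q,.041)[:2]*1000 for q in ct[:,0]])
    r=cv2.minAreaRect(X); print(k,cv2.contourArea(X),r)
E
python3 tl.py
```

```text
7 [329 159] [[133, 134, 125], [131, 132, 123], [132, 133, 125], [101, 104, 97], [95, 95, 89], [95, 96, 90], [96, 96, 89], [94, 95, 88], [135, 136, 133], [135, 136, 132], [135, 135, 133], [134, 136, 132], [134, 135, 132], [135, 136, 133], [134, 135, 132], [135, 135, 133], [134, 135, 133], [135, 136, 133], [133, 135, 132], [117, 117, 108], [113, 112, 106], [125, 125, 117], [122, 122, 114], [88, 88, 83], [83, 84, 77], [87, 86, 81], [83, 83, 78]]
1 4169.748560591237 ((632.3742065429688, 44.21207809448242), (65.591064453125, 65.33995819091797), 75.86404418945312)
8 [329 230] [[135, 137, 128], [133, 134, 126], [133, 135, 125], [137, 138, 129], [137, 139, 130], [93, 93, 86], [95, 96, 89], [97, 98, 90], [99, 100, 93], [138, 139, 135], [139, 139, 135], [138, 138, 135], [139, 139, 136], [139, 139, 136], [139, 138, 137], [137, 138, 135], [138, 139, 135], [137, 139, 135], [111, 111, 104], [110, 110, 102], [128, 129, 120], [125, 126, 118], [127, 128, 120], [88, 87, 82], [85, 86, 78], [85, 84, 78], [89, 89, 82]]
2 4175.050229482309 ((632.3262939453125, 44.15192413330078), (65.62410736083984, 65.897216796875), 75.77340698242188)
```

```bash
python3 - <<'E'
from m import *
im=cv2.medianBlur(S[2]["pixels"],3).astype(int); m=(im.max(2)>60).astype(np.uint8)
n,l,st,ce=cv2.connectedComponentsWithStats(m); k=l[216,196]; print(st[k])
ct=max(cv2.findContours((l==k).astype(np.uint8),0,1)[0],key=cv2.contourArea); h=cv2.convexHull(ct)
X=np.float32([onz(C[2],q,.08)[:2]*1000 for q in h[:,0]]);print(cv2.minAreaRect(X))
# top face only: brightness across row/col profile
print(im[180:256:2,196].max(1),im[216,156:236:2].max(1))
# lid free edge top corners in scene/side
a,b=[cam(np.load(n+"0.npy",allow_pickle=True).item()) for n in("scene","side")]
print(tri([a,b],[(268,92),(362,390)]).round(3), tri([a,b],[(219,105),(486,268)]).round(3))
E
```

```text
[ 165  190   60   55 2497]
((477.1877136230469, -231.12985229492188), (50.99553298950195, 50.83755111694336), 7.691592216491699)
[21 16 11 19 16 14 75 91 86 89 92 90 90 89 92 92 90 91 91 90 92 93 93 92
 91 90 90 89 88 86 90 84 19 16 15 15  9 15] [ 17  23  18  19  20  15  20 104  91  91  91  92  93  92  91  92  91  91
  91  91  91  90  90  92  92  89  90  90  89  89  88  90  55  51  18  17
  16  20  20  20]
[ 0.363 -0.403  0.239] [ 0.554 -0.34   0.301]
```

```bash
python3 - <<'E'
from cell import ctrl,eoat,snapshot
from h import *
t=np.array([.6323,.0442,0]); R=Rz(-14.2)
ctrl.move_straight(t+[0,0,.06],R,velocity=.15); ctrl.move_straight(t+[0,0,.023],velocity=.08)
f0=ctrl.get_force(); eoat.command_gripper(.0,40); ctrl.hold(.2)
zg=ctrl.get_position()[2]; print("zg",zg,ctrl.get_finger_gap(),ctrl.get_grip_force(),(ctrl.get_force()-f0).round(2))
ctrl.move_straight(t+[0,0,.05],velocity=.06)
ctrl.move_straight(t+[0,0,.16],velocity=.15)
print(ctrl.get_finger_gap(),ctrl.get_grip_force(),ctrl.get_force()-f0,ctrl.get_t())
st=np.array([.4772,-.2311,0])
ctrl.move_straight(st+[0,0,.16],Rz(8.0),velocity=.16); ctrl.hold(.2)
s=snapshot("wrist"); s["T"]=tool(ctrl); np.save("w9.npy",s,allow_pickle=True); np.save("zg.npy",zg)
s2=snapshot("side"); np.save("side1.npy",s2,allow_pickle=True)
print(ctrl.get_position(),ctrl.get_t(),ctrl.get_joint_pos().round(0))
c=cam(s,np.eye(4)); im=cv2.medianBlur(s["pixels"],5).astype(int)
m=((abs(im[...,0]-im[...,2])<6)&(im.max(2)>100)).astype(np.uint8)
for ct in sorted(cv2.findContours(m,0,1)[0],key=cv2.contourArea)[-3:]:
    X=np.float32([onz(c,q,-.018)[:2]*1000 for q in ct[:,0]]); print(cv2.contourArea(ct),cv2.minAreaRect(X))
E
```

```text
zg 0.02391338373070057 0.06451933648492329 44.648011922836304 [0.73 0.59 4.21]
0.0644063971414719 44.240060448646545 [-0.10658233  0.39586654 -1.05402088] 27.5083
[ 0.47736518 -0.23084319  0.15997507] 29.9333 [-17.  17.  44. 113. -14.  55. -48.]
423.5 ((28.937480926513672, -55.02262496948242), (3.0858371257781982, 20.055776596069336), 89.85675048828125)
732.0 ((-40.36811065673828, 6.919198989868164), (23.188465118408203, 8.402703285217285), 78.74588012695312)
34419.0 ((7.178401947021484, -0.16037368774414062), (80.08895111083984, 66.10807800292969), 0.11126865446567535)
```

```bash
python3 - <<'E'
from cell import ctrl,eoat,snapshot
from h import *
s=np.load("w9.npy",allow_pickle=True).item(); c=cam(s,np.eye(4)); im=cv2.medianBlur(s["pixels"],5).astype(int)
for y in (0,.012,-.012):
    print(y,[int(im[tuple(proj(c,[x,y,-.018]).astype(int)[::-1])].max()) for x in np.arange(-.04,.056,.004)])
st=np.array([.4772,-.2311,0])
ctrl.move_straight(st+[0,0,.09],velocity=.1); ctrl.move_straight(st+[0,0,.0725],velocity=.05); ctrl.hold(.15); f0=ctrl.get_force()
z=.0725
while z>.0665:
    z-=.001; ctrl.move_straight(st+[0,0,z],velocity=.02); f=ctrl.get_force()-f0; print(round(z,4),f.round(2),ctrl.get_position()[2].round(4))
    if f[2]>2.5: break
print(ctrl.get_t())
E
```

```text
0 [179, 209, 148, 148, 148, 155, 171, 171, 171, 172, 171, 172, 172, 173, 157, 157, 156, 156, 157, 139, 136, 121, 66, 24]
0.012 [177, 179, 149, 148, 148, 171, 172, 171, 171, 171, 171, 171, 172, 172, 171, 156, 157, 156, 156, 137, 136, 121, 68, 27]
-0.012 [216, 213, 201, 201, 201, 201, 201, 149, 173, 172, 172, 173, 173, 156, 157, 157, 157, 206, 201, 140, 140, 135, 74, 32]
0.0715 [-0.35  0.86 -0.11] 0.0715
0.0705 [-0.89  0.3   0.16] 0.0704
0.0695 [-1.45  1.01  0.53] 0.0694
0.0685 [-2.62  0.83  3.73] 0.0689
32.4333
```

```bash
python3 - <<'E'
from cell import ctrl,eoat,snapshot
from h import *
eoat.command_gripper(.085); ctrl.hold(.1)
st=np.array([.4772,-.2311,0])
ctrl.move_straight(st+[0,0,.10],velocity=.06)
ctrl.move_straight(st+[0,0,.20],velocity=.2); ctrl.hold(.2)
for k in (0,1):
    s=snapshot("wrist"); s["T"]=T=tool(ctrl); np.save(f"w1{k}.npy",s,allow_pickle=True)
    c=cam(s,T); im=cv2.medianBlur(s["pixels"],5).astype(int)
    m=((abs(im[...,0]-im[...,2])<8)&(im.max(2)>100)).astype(np.uint8)
    n,l,_,_=cv2.connectedComponentsWithStats(m); pc=proj(c,st+[0,0,.086]).astype(int); lab=l[pc[1],pc[0]]
    ct=max(cv2.findContours((l==lab).astype(np.uint8),0,1)[0],key=cv2.contourArea)
    X=np.float32([onz(c,q,.086)[:2]*1000 for q in ct[:,0]]); print(lab,im[pc[1],pc[0]],cv2.minAreaRect(X))
    if k==0: ctrl.move_straight(st+[0,0,.34],velocity=.25); ctrl.hold(.2)
print(ctrl.get_t())
E
```

```text
462 [171 171 169] ((477.2218017578125, -231.3448944091797), (66.04785919189453, 66.2439956665039), 8.065714836120605)
496 [148 147 145] ((477.60235595703125, -231.43453979492188), (65.54278564453125, 66.30667877197266), 8.062520027160645)
35.4083
```

```bash
cat > lid.py <<'E'
from h import *
st=np.array([.4772,-.2311,0]); v=u(98.1); Z=np.array([0,0,1.]); H=st-.087*v+.106*Z
def tip(th,r,d): return H+r*(np.cos(th)*v+np.sin(th)*Z)+(.006+d)*(-np.sin(th)*v+np.cos(th)*Z)
E
python3 - <<'E'
from cell import ctrl,eoat
from lid import *
eoat.command_gripper(0.,30)
q=st-.185*v
ctrl.move_straight(q+.34*Z,velocity=.25); ctrl.move_straight(q+.258*Z,velocity=.15); ctrl.hold(.15)
f0=ctrl.get_force(); print(ctrl.get_position().round(3),ctrl.get_joint_pos().round(0))
for th in (1.75,1.6,1.4,1.2,1.0,.8,.6):
    p=tip(th,.152+.004*(1.75-th),.013*np.sin(th))
    try: ctrl.move_straight(p,velocity=.15)
    except ctrl.PlanningError as e: print(th,e); break
    print(th,p.round(3),(ctrl.get_force()-f0).round(1))
print(ctrl.get_t(),ctrl.get_joint_pos().round(0))
E
```

```text
[ 0.504 -0.415  0.26 ] [  0.  27.  48.  91. -21.  71. -30.]
1.75 [ 0.496 -0.362  0.252] [-1.4 -1.1  0.3]
1.6 [ 0.493 -0.34   0.258] [ 0.  -0.2 -0.1]
1.4 [ 0.488 -0.31   0.26 ] [-0.6 -0.5 -0. ]
1.2 [ 0.484 -0.279  0.256] [-1.4 -0.2  0.9]
1.0 [ 0.48  -0.248  0.246] [-0.1 -0.6 -0.3]
0.8 [ 0.476 -0.221  0.228] [-1.6  0.3 -0. ]
0.6 [ 0.472 -0.197  0.205] [-0.9 -0.4  0.2]
40.5417 [-25.  11.  48. 114.  -9.  60. -55.]
```

```bash
python3 - <<'E'
from cell import ctrl,snapshot
from lid import *
s0=np.load("scene0.npy",allow_pickle=True).item()["pixels"]
s=snapshot("scene"); np.save("scene1.npy",s,allow_pickle=True); im=s["pixels"]; c=cam(s)
print("orig lid px then/now",[(s0[y,x].max(),im[y,x].max()) for x,y in ((245,130),(230,140),(262,110))])
for th in (1.7,1.2,.8,.7,.6,.5,.4):
    print(th,[int(im[tuple(proj(c,tip(th,.175,-.006)+dx*u(8.1)).astype(int)[::-1])].max()) for dx in (-.07,-.04,.04,.06,.075)])
w=snapshot("wrist")["pixels"]; print(cv2.resize(w.max(2),(16,12),interpolation=cv2.INTER_AREA))
E
```

```text
orig lid px then/now [(np.uint8(8), np.uint8(160)), (np.uint8(10), np.uint8(163)), (np.uint8(6), np.uint8(48))]
1.7 [79, 100, 102, 160, 163]
1.2 [17, 15, 166, 163, 164]
0.8 [162, 5, 165, 165, 171]
0.7 [156, 165, 15, 14, 11]
0.6 [0, 0, 0, 18, 2]
0.5 [161, 163, 4, 9, 6]
0.4 [159, 162, 13, 73, 73]
[[173 119 202 179 166 169 211 181 187 136 121 120 122 203 212 212]
 [186 205 211 183 165 166 213 181 187 141 129 130 131 212 212 212]
 [173 181 183 175 167 151 111 114 118 123 130 138 146 179 213 211]
 [165 169 167 167 169 145  53  52  50  47  44  40  36 117 213 211]
 [124 171 167 168 170 151  49  50  48  45  41  38  35 135 213 211]
 [175 184 168 169 170 158  46  48  46  42  39  36  34 173 212 212]
 [210 199 169 169 170 144  45  46  43  40  37  34  34 199 213 213]
 [213 213 211 209 183 122  25  36  50  38  35  34  38 214 213 213]
 [213 215 216 217 211 170  22  45  62  33  34  34  67 214 215 215]
 [213 213 216 215 149  58  30  29  30  29  31  32 155 214 214 216]
 [212 212 164  67  40  52  31  28  29  30  33  61  37 118 204 215]
 [175  78  31  31  37  29  29  28  28  29  28  35  33  32  43 130]]
```

Lid has swung to about 0.6 rad, following the finger. I'll carry on and press it past the catch.

```bash
python3 - <<'E'
from cell import ctrl,snapshot
from lid import *
f0=np.zeros(3)
for th in (.45,.3,.2,.12): ctrl.move_straight(tip(th,.158,.0),velocity=.12)
print(ctrl.get_force().round(1))
z=tip(.12,.16,0)[2]
while z>.100:
    z-=.002; p=tip(0,.16,0); p[2]=z; ctrl.move_straight(p,velocity=.03); f=ctrl.get_force(); print(round(z,4),ctrl.get_position()[2].round(4),f.round(1))
    if f[2]>25: break
print(ctrl.get_t())
E
```

```text
[ 0.8 -1.   0.4]
0.1291 0.1293 [ 0.6  1.3 -1.2]
0.1271 0.1271 [ 0.4 -0.5  0.4]
0.1251 0.125 [0.  0.3 0.6]
0.1231 0.1232 [0.5 0.2 2. ]
0.1211 0.1213 [-1.1 -0.   4.8]
0.1191 0.1191 [-0.2  1.6  3.9]
0.1171 0.1169 [0.6 0.3 1.6]
0.1151 0.1147 [-0.1  1.2 -0.6]
0.1131 0.1128 [-0.3  0.  -1. ]
0.1111 0.1119 [-2.2  1.1  7. ]
0.1091 0.1116 [-6.9  2.4 20.7]
0.1071 0.1113 [-11.1   4.6  33.4]
44.9833
```

```bash
python3 - <<'E'
from cell import ctrl,snapshot
from lid import *
p=ctrl.get_position(); ctrl.move_straight(p+[0,0,.12],velocity=.12); ctrl.hold(.5)
a,b=snapshot("scene"),snapshot("side")
for s in(a,b):
    c=cam(s); im=s["pixels"]
    for zz in (.112,.120,.127):   # where the lid's free-edge line changes from black
        q=st+.094*v+.05*u(8.1); print(zz,im[tuple(proj(c,[q[0],q[1],zz]).astype(int)[::-1])],end=" ")
    h=np.array([.6315,.045,0])-.2*u(-15); print("handle px",im[tuple(proj(c,h+[0,0,.024]).astype(int)[::-1])])
print(ctrl.get_t(),ctrl.get_force().round(1)); print(ctrl.job_done())
E
```

```text
0.112 [16 13 17] 0.12 [14 14 14] 0.127 [12 10 11] handle px [0 0 0]
0.112 [106 104  95] 0.12 [186 182 165] 0.127 [182 179 162] handle px [44 43 39]
46.7667 [-0.1  0.5 -0.4]
the job is handed in; nothing more can be done
None
```

I handed the job in at 46.8 s. The tile measured within about 1 mm of the stage's centre and square to it, the lid went past its catch to its stop, and the spatula was laid on the bench; the verdict was not returned, and I did not view a final picture.

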